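# Find the loose-capped flux bottle in the leaning rack and pull it out

## Robot

A 6-joint arm with a two-finger parallel gripper is mounted at the origin on the work surface. World frame = base frame: x ahead of the robot, y to its left, z up, the work surface at z = 0. Lengths are in m, angles in rad, forces in N, time in s.
With the tool pointing down it reaches from about 0.2 to 0.875 m from the base axis. Payload 3.4 kg.
Tool frame: the origin (TCP) lies midway between the tips of the shut fingers; the grasp point (between the pads) lies 19 mm behind it; z points along the fingers, y is the direction in which the jaws open and shut (so a half turn about z gives the same grasp; the last joint's range is limited). The gripper opens to 94 mm and grips with 3 to 60 N. Pads are 16 mm wide; open, the fingers measure 119 mm over their backs; the gripper's body (75 mm by 177 mm) begins 78 mm behind the grasp point.
Start: joints at [1.197, 0.276, 1.505, -0, 1.361, -0.121], TCP at [0.144, 0.557, 0.205] pointing down, gripper open.
Joint ranges: [-2.89, 2.89], [-0.75, 2.08], [0.22, 2.7], [-1.18, 4.32], [0.11, 2.71], [-2.7, 2.7]. Speed limits (rad/s): [2.57, 2.57, 3.14, 3.14, 3.14, 3.14].

## Interface

Orientations are given as a unit quaternion [x, y, z, w].
In Python, from bench import r gives the robot as it stands.
- The arm moves only by the shell command python3 -m inch 'ROWS' [FORCE]. ROWS is JSON, one flat list of numbers, 5 for each row, row after row: the finger opening in mm, from 0 to 94, then the shift along the world's x, y, z in mm, then the turn about the world's z in degrees. In form: [gripper, dx, dy, dz, twist, gripper, dx, dy, dz, twist, ...]. A call has exactly 5 rows; each row is the pose to reach, as a shift and turn from the pose commanded when the call began; what a row does not reach only later rows make up. A row lasts 1/12 s, in which the tool goes at most 41.7 mm and 7.16 degrees, less where a joint would pass 70% of its speed; a pose out of reach is approached as far as the arm can. A call with a gripper value outside its range is refused whole. The fingers move at their own pace and stop on an object; FORCE is the grip in N (left out, the last holds). Time passes only in rows, so rows that repeat a pose let the fingers close, or fill a call up. It gives the time, the measured TCP pose, the force and the opening at its end, in the units of the state.
- r.get_state(): the state, without advancing time (a new reading comes with each control period).
- r.grab_frame(name): name is "scene" or "top" or "wrist"; returns a dict with "img" (480x640x3 uint8, red, green, blue), "camera_matrix" (3x3 intrinsics, pixels), "T" (4x4, takes a point from camera to world coordinates). Camera axes: x right, y down, z forward; pixel columns grow to the right and rows downward; lengths in m; the calibration is good to about 2 mm. A picture is of the moment at which its call begins. There is no depth.
- r.sign_off(): hands the job in, once; it reports no verdict.
The state is a dict: "clock": time; "joint_positions": joint angles; "dq": joint speeds; "joint_efforts": joint torques, N m; "ee_pos": TCP position; "eef_rot": TCP orientation; "contact_force": force on the tool from outside, world axes, zero at the start; "ft_torque": the same for the moment, N m; "gripper_width": opening from 0.0 (shut) to 1.0 (fully open).
Only numpy, scipy, OpenCV 4.12 (cv2) and the standard library are available. Lean on these libraries where they do the work, as an engineer would, in place of code of your own. Each camera call takes 0.05 s, during which the arm holds its last target.

## Task

One of the three flux bottles in the leaning rack was put back with its cap not screwed tight, and it weeps when it leans. Test-twist the caps the closing way (clockwise from above), an eighth of a turn or more, while the bottles sit in their pockets, until you find the one that turns; then take that bottle out by its body, not by its cap, and set it down (not dropped) upright on the floor of the drip tray. Leave the tight bottles in the rack and the rest of the bench undisturbed.

Things in the scene. Friction and masses are not known exactly. Their poses are not given: they have to be found in the camera images.
- rack: fixed aluminium rack, 280 mm wide, with 3 pockets 105 mm apart along its y that hold the bottles leaning 30 degrees, tops towards its -x (the robot). Origin: underside of the foot plate, mid-width; z up. Pockets are 45 mm deep (back wall 64), with 1.5 mm of play all round, so bottles cannot turn. Pocket floor centres: x = 30 mm, y = -105, 0, 105 mm, z = 32 mm
- bottle_a: one of three outwardly identical white plastic bottles, 64 mm (its x) by 46 mm (its y); straight sides to 96 mm above its base, shoulders to 106 mm, 141 mm to the cap top, 145 to its spout; 0.2 to 0.4 kg. Origin: centre of the underside; z along the bottle to its cap, y along the rack's y. Any bottle can be in any pocket
- cap_a: black ribbed round screw cap of bottle_a: 38 mm across, 28 mm tall. Origin: centre of the cap's underside, on the bottle's axis 113 mm above the bottle's base; z along the bottle's axis, away from the bottle. A small white folded spout on its top points along the cap's -x and shows how far it has turned
- thread_a (a joint): turn of cap_a on bottle_a (rad), positive = anticlockwise seen from above the cap (unscrewing); starts within 0.12 of 0 whether the cap is loose or tight. A loose cap turns easily (under 0.1 N m) up to 1.5 rad either way; a tight cap holds against 3 N m, so fingers gripping it with 10 to 20 N just slip round it
- bottle_b: the same kind of bottle as bottle_a, same size and axes
- cap_b: black ribbed round screw cap of bottle_b: 38 mm across, 28 mm tall. Origin: centre of the cap's underside, on the bottle's axis 113 mm above the bottle's base; z along the bottle's axis, away from the bottle. A small white folded spout on its top points along the cap's -x and shows how far it has turned
- thread_b (a joint): turn of cap_b on bottle_b (rad), positive = anticlockwise seen from above the cap (unscrewing); starts within 0.12 of 0 whether the cap is loose or tight. A loose cap turns easily (under 0.1 N m) up to 1.5 rad either way; a tight cap holds against 3 N m, so fingers gripping it with 10 to 20 N just slip round it
- bottle_c: the same kind of bottle as bottle_a, same size and axes
- cap_c: black ribbed round screw cap of bottle_c: 38 mm across, 28 mm tall. Origin: centre of the cap's underside, on the bottle's axis 113 mm above the bottle's base; z along the bottle's axis, away from the bottle. A small white folded spout on its top points along the cap's -x and shows how far it has turned
- thread_c (a joint): turn of cap_c on bottle_c (rad), positive = anticlockwise seen from above the cap (unscrewing); starts within 0.12 of 0 whether the cap is loose or tight. A loose cap turns easily (under 0.1 N m) up to 1.5 rad either way; a tight cap holds against 3 N m, so fingers gripping it with 10 to 20 N just slip round it
- tray: black plastic drip tray, fixed, 220 mm (its x) by 170 mm (its y), rim 18 mm high, walls and floor 4 mm thick. Origin: centre of its underside; z up. A small jar stands in its +x half; the -x half is free. The tray stands to one side of the rack, left or right
- jar: bystander: small white paste jar with a grey lid, 47 mm across, 44 mm tall, standing in the tray; origin at the centre of its underside
- spool: bystander: solder spool with green flanges standing on end, 60 mm across, 52 mm tall; origin at the centre of its underside
- driver: bystander: screwdriver, 180 mm long, lying on the mat
- cutters: bystander: side cutters with blue handles, about 110 mm long, 14 mm high, lying on the mat
- meter: bystander: grey hand-held multimeter, 175 x 85 x 48 mm, lying on its back at the side of the bench
- board: bystander: green circuit board, 100 x 80 mm, 26 mm tall with its parts, on brass standoffs at the side of the bench
- tipcleaner: bystander: blue soldering-tip cleaner with brass wool, 80 mm across, 60 mm tall, behind the rack
There are look-alikes about, which are no part of the job. Leave any yellow look-alike of the bottle_a alone. What is shaped like the bottle_c but brown is not meant.

How it is judged:
By the outcome, as a careful person would: the job done as asked, in the order asked, and still so for the second after the job is handed in, with the robot touching nothing.
It also fails if it takes over 72 s, if anything falls off the work surface, if the arm or the gripper's body presses on something with over 40 N, if the wrist force passes 120 N, or if a joint passes its speed limit or range.

## Working session

There is one attempt and no reset: what is moved stays moved. The work goes in short steps, Python scripts to look and compute and a shell command to move; the robot and the scene stay as the last step left them, time stands still between calls to the robot, and variables do not carry over. Pictures are saved under pics/ and viewed, and the job is handed in when it is done.

```bash
ls; mkdir -p pics
python3 - <<'E'
from bench import r
import cv2,json,numpy as np
print(r.get_state())
for n in ("scene","top","wrist"):
    f=r.grab_frame(n); cv2.imwrite(f"pics/{n}0.png",f["img"][:,:,::-1]); print(n,f["camera_matrix"],f["T"])
E
```

```text
pics
{'clock': 0.0, 'joint_positions': array([ 1.19701203e+00,  2.76574318e-01,  1.50615335e+00,  2.31269694e-05,
        1.36068445e+00, -1.21011543e-01]), 'dq': array([-0.00053261,  0.00100628, -0.0011348 , -0.00189747,  0.00019121,
       -0.0001157 ]), 'joint_efforts': array([-1.22099751e-03, -4.04594600e+01, -2.37234467e+01,  6.98697707e-02,
        3.45869875e-02, -1.18300222e-04]), 'ee_pos': array([0.14359087, 0.55618252, 0.20460849]), 'eef_rot': array([ 1.26052525e-01,  9.92023152e-01, -8.79263083e-04, -2.33739308e-04]), 'contact_force': array([ 0.34027358, -0.1612042 ,  0.53196675]), 'ft_torque': array([-0.01362015, -0.01669725, -0.05232485]), 'gripper_width': 0.9995484249709892}
scene [[513.68549697   0.         318.21416101]
 [  0.         513.68549697 236.99027823]
 [  0.           0.           1.        ]] [[ 0.84108489  0.33128826 -0.42757958  1.08132163]
 [ 0.54073763 -0.53453717  0.64951738 -0.96292539]
 [-0.01337969 -0.77750762 -0.62873117  1.03561431]
 [ 0.          0.          0.          1.        ]]
top [[602.04673274   0.         316.65447914]
 [  0.         602.04673274 223.365989  ]
 [  0.           0.           1.        ]] [[ 2.80952246e-02 -9.90337398e-01  1.35803154e-01  2.41086382e-01]
 [-9.99604548e-01 -2.76735805e-02  4.99202376e-03  1.23072473e-02]
 [-1.18562831e-03 -1.35889702e-01 -9.90723263e-01  1.75435901e+00]
 [ 0.00000000e+00  0.00000000e+00  0.00000000e+00  1.00000000e+00]]
wrist [[356.63994084   0.         317.33705298]
 [  0.         356.63994084 235.76833968]
 [  0.           0.           1.        ]] [[ 0.24967983  0.93387741  0.25599406  0.06849098]
 [ 0.96832781 -0.24049244 -0.06711668  0.57542155]
 [-0.00111411  0.26464385 -0.96434558  0.3843818 ]
 [ 0.          0.          0.          1.        ]]
```

View pics/scene0.png

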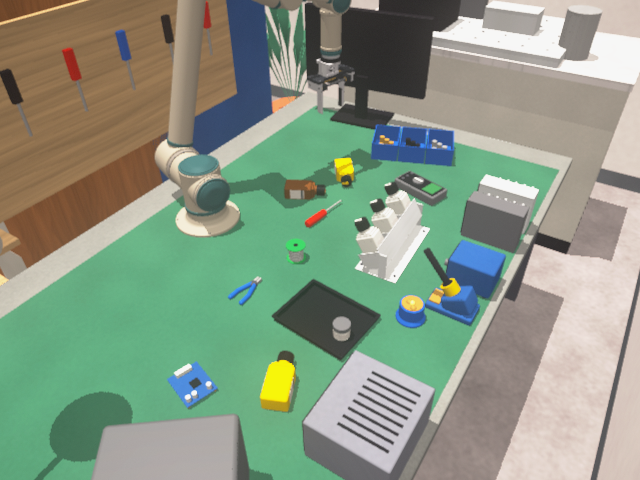

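View pics/top0.png

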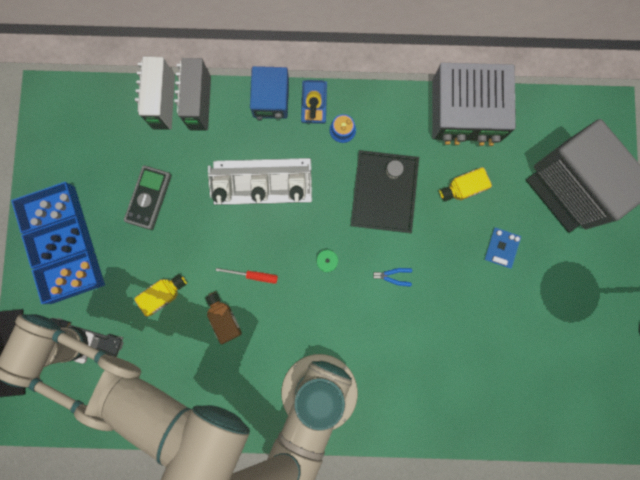

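View pics/wrist0.png

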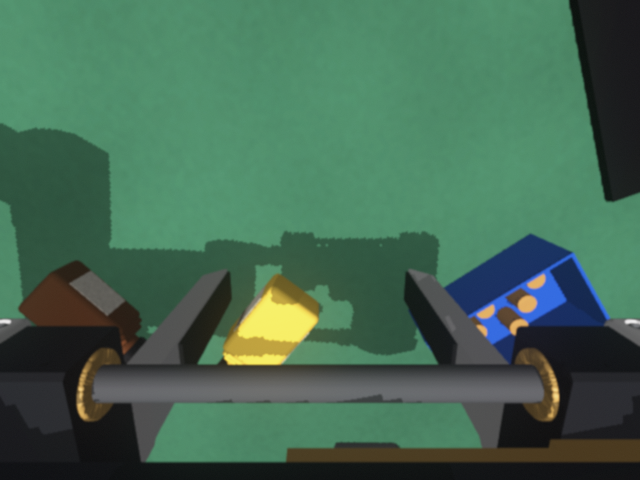

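The scene view shows the white bottles in the rack at about (365–400, 190–240). The tray is at (325, 318) with the jar at (341, 328). In the top view the three caps are at about (219,195), (258,194) and (296,192). The look-alikes lie apart from the rack and are not meant: yellow at (160,295) and (465,184), brown at (224,318). I'll enlarge both views.

Run:
```python
import cv2
a=cv2.imread("pics/top0.png")[145:225,200:330]; cv2.imwrite("pics/topc.png",cv2.resize(a,None,fx=6,fy=6,interpolation=2))
a=cv2.imread("pics/scene0.png")[170:290,335:455]; cv2.imwrite("pics/scc.png",cv2.resize(a,None,fx=5,fy=5,interpolation=2))
a=cv2.imread("pics/top0.png")[140:240,340:430]; cv2.imwrite("pics/topt.png",cv2.resize(a,None,fx=6,fy=6,interpolation=2))
```

```text
(no output)
```

View pics/topc.png

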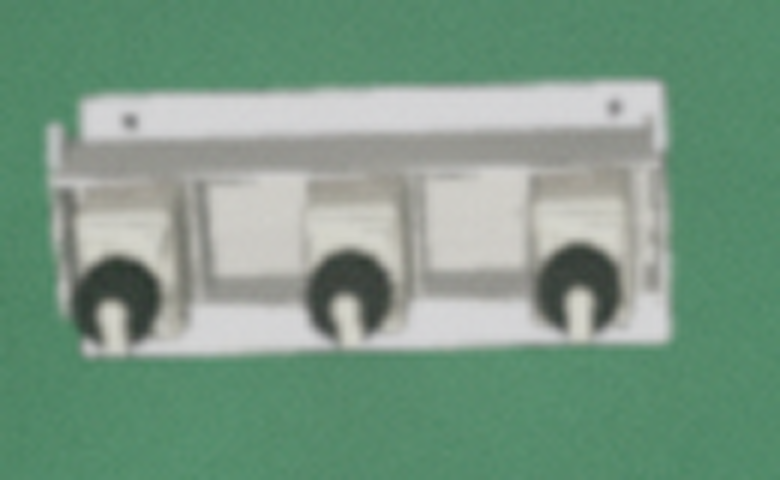

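View pics/scc.png

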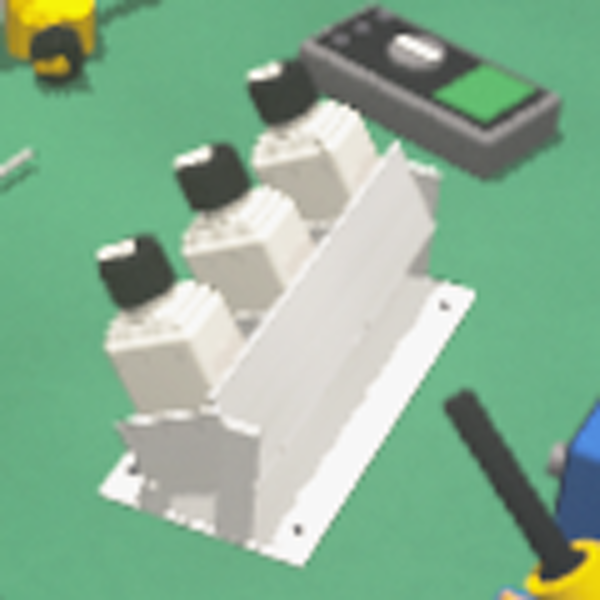

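View pics/topt.png

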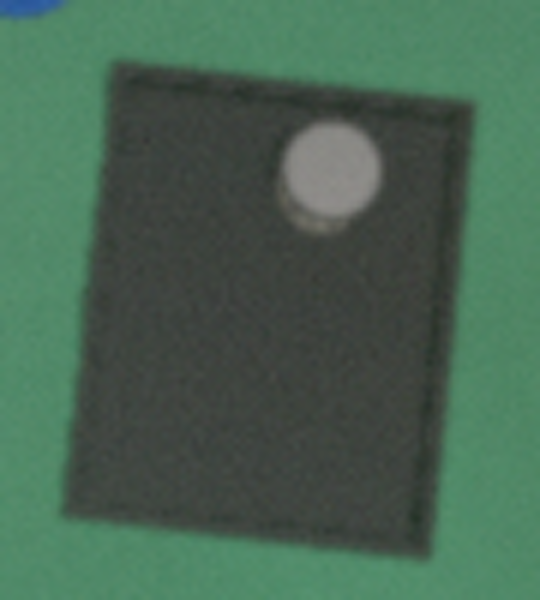

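```bash
cat > h.py <<'E'
import numpy as np,cv2
top=dict(K=np.array([[602.04673274,0,316.65447914],[0,602.04673274,223.365989],[0,0,1]]),T=np.array([[2.80952246e-02,-9.90337398e-01,1.35803154e-01,2.41086382e-01],[-9.99604548e-01,-2.76735805e-02,4.99202376e-03,1.23072473e-02],[-1.18562831e-03,-1.35889702e-01,-9.90723263e-01,1.75435901e+00],[0,0,0,1]]))
sc=dict(K=np.array([[513.68549697,0,318.21416101],[0,513.68549697,236.99027823],[0,0,1]]),T=np.array([[0.84108489,0.33128826,-0.42757958,1.08132163],[0.54073763,-0.53453717,0.64951738,-0.96292539],[-0.01337969,-0.77750762,-0.62873117,1.03561431],[0,0,0,1]]))
def unp(c,u,v,z):
    d=c['T'][:3,:3]@np.linalg.solve(c['K'],[u,v,1]); o=c['T'][:3,3]
    return o+d*(z-o[2])/d[2]
def proj(c,P):
    p=c['T'][:3,:3].T@(np.asarray(P)-c['T'][:3,3]); q=c['K']@p; return q[:2]/q[2]
E
python3 - <<'E'
from h import *
R=[unp(top,200+x/6,145+y/6,0.003) for x,y in [(80,98),(663,82),(670,342),(84,355)]]
print(np.round(R,4))
S=[unp(sc,335+x/5,170+y/5,0.003) for x,y in [(475,293),(303,566),(100,490)]]
print('scene TL,TR,BR',np.round(S,4))
T=[unp(top,340+x/6,140+y/6,z) for x,y,z in [(113,63,.018),(473,103,.018),(430,553,.018),(65,515,.018)]]
print('tray',np.round(T,4),np.mean(T,0))
print('jar',unp(top,340+333/6,140+168/6,.044))
# caps
for x,y in [(118,298),(349,294),(579,288)]: print(unp(top,200+x/6,145+y/6,0.032+.141*.866))
E
```

```text
[[0.659  0.334  0.003 ]
 [0.6752 0.0449 0.003 ]
 [0.5444 0.0376 0.003 ]
 [0.5298 0.3254 0.003 ]]
scene TL,TR,BR [[0.6643 0.3316 0.003 ]
 [0.6818 0.0435 0.003 ]
 [0.5512 0.0382 0.003 ]]
tray [[ 0.7002 -0.0976  0.018 ]
 [ 0.6849 -0.2752  0.018 ]
 [ 0.461  -0.2555  0.018 ]
 [ 0.4746 -0.0785  0.018 ]] [ 0.58018884 -0.17673519  0.018     ]
jar [ 0.64413469 -0.20336862  0.044     ]
[0.53133749 0.28443981 0.154106  ]
[0.53606487 0.1805515  0.154106  ]
[0.54169521 0.0771274  0.154106  ]
```

```bash
python3 -m inch '[94,20,-20,25,5, 94,45,-50,50,10, 94,70,-80,75,15, 94,95,-110,100,18, 94,120,-140,120,18]'; python3 -m inch '[94,25,-30,0,0, 94,50,-60,0,0, 94,75,-95,0,0, 94,100,-125,0,0, 94,120,-150,0,0]'; python3 -m inch '[94,20,-25,0,0, 94,40,-50,0,0, 94,60,-80,0,0, 94,66,-86,0,0, 94,66,-86,0,0]'
cat > snap.py <<'E'
import sys,cv2
from bench import r
n,out=sys.argv[1:3]
f=r.grab_frame(n); img=f["img"][:,:,::-1]
import numpy as np
np.savez("pics/"+out+".npz",K=f["camera_matrix"],T=f["T"])
if len(sys.argv)>3:
    x0,y0,x1,y1,s=map(int,sys.argv[3:8]); img=cv2.resize(img[y0:y1,x0:x1],None,fx=s,fy=s,interpolation=2)
cv2.imwrite("pics/"+out+".png",img)
s=r.get_state(); print(s["clock"],s["ee_pos"],s["eef_rot"],s["contact_force"],s["gripper_width"])
E
python3 snap.py wrist w1
```

```text
clock: 0.57
ee_pos: [0.2552, 0.4266, 0.3189]
eef_rot: [-0.032, 0.999, 0.0, 0.0]
contact_force: [0.3, 1.0, 0.2]
gripper_width: 0.997
clock: 0.98
ee_pos: [0.3759, 0.2753, 0.3177]
eef_rot: [-0.03, 1.0, -0.0, 0.0]
contact_force: [1.6, 0.5, -0.1]
gripper_width: 1.001
clock: 1.4
ee_pos: [0.4419, 0.19, 0.3172]
eef_rot: [-0.029, 1.0, -0.0, -0.0]
contact_force: [0.9, 0.9, -0.0]
gripper_width: 1.001
1.45 [0.44078643 0.19138262 0.31730828] [-2.95170655e-02  9.99563995e-01  3.33472109e-04 -6.71576061e-04] [-0.95153633  0.41290586 -0.24455488] 1.001091814568268
```

View pics/w1.png

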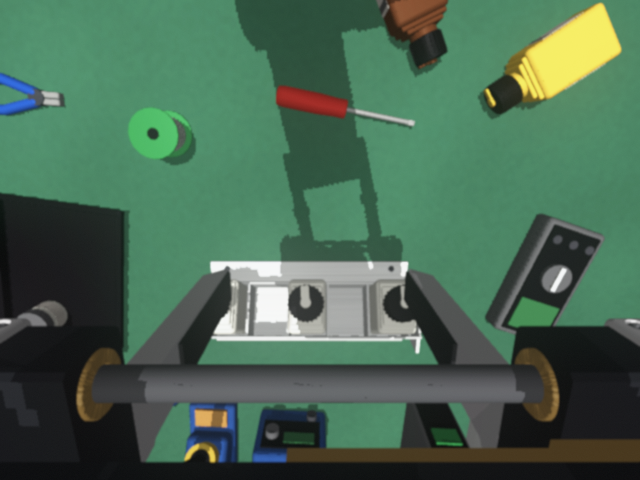

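Run:
```python
import cv2
a=cv2.imread("pics/w1.png")[250:350,200:440]; cv2.imwrite("pics/w1c.png",cv2.resize(a,None,fx=3.3,fy=3.3,interpolation=2))
```

```text
(no output)
```

View pics/w1c.png

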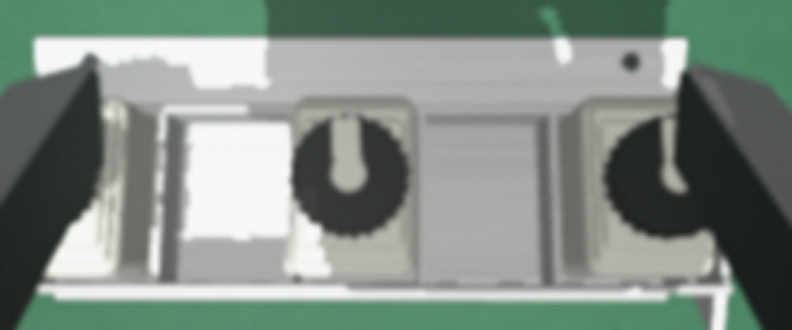

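Run:
```python
from h import *
d=np.load("pics/w1.npz"); w=dict(K=d['K'],T=d['T'])
for z in (.003,): print([np.round(unp(w,*p,z),4) for p in [(210.6,262.1),(408.2,261.5)]])
c=unp(w,306,303,.154); print('mid cap top',c); print('right',unp(w,402.5,303.5,.154))
# refine: rack pose from everything, predict
th=np.deg2rad(3.1)
for O in [(.60,.1855),(.6045,.185),(.604,.183)]:
  for y in (-.105,0,.105):
    X=np.array([.03-.141*.5,y]); Rz=np.array([[np.cos(th),-np.sin(th)],[np.sin(th),np.cos(th)]])
    P=np.r_[Rz@X+O,.032+.141*.866]
    print(O,y,np.round(P,4),proj(top,P).round(1),proj(w,P).round(1),proj(sc,P).round(1))
```

```text
[array([0.5486, 0.0392, 0.003 ]), array([0.5309, 0.3282, 0.003 ])]
mid cap top [0.53213186 0.18303201 0.154     ]
right [0.52684986 0.2843679  0.154     ]
(0.6, 0.1855) -0.105 [0.5652 0.0785 0.1541] [296.3 184.4] [207.  326.1] [368.1 222. ]
(0.6, 0.1855) 0 [0.5596 0.1833 0.1541] [257.5 185.4] [305.  326.4] [383.3 203.2]
(0.6, 0.1855) 0.105 [0.5539 0.2882 0.1541] [218.7 186.4] [403.  326.8] [397.1 186. ]
(0.6045, 0.185) -0.105 [0.5697 0.078  0.1541] [296.5 182.8] [206.6 329.8] [369.4 222.6]
(0.6045, 0.185) 0 [0.5641 0.1828 0.1541] [257.8 183.8] [304.3 330.2] [384.6 203.7]
(0.6045, 0.185) 0.105 [0.5584 0.2877 0.1541] [219.  184.8] [402.  330.5] [398.4 186.5]
(0.604, 0.183) -0.105 [0.5692 0.076  0.1541] [297.3 183. ] [204.7 329.3] [368.9 222.9]
(0.604, 0.183) 0 [0.5636 0.1808 0.1541] [258.5 184. ] [302.5 329.7] [384.1 204. ]
(0.604, 0.183) 0.105 [0.5579 0.2857 0.1541] [219.7 185. ] [400.2 330. ] [398.  186.7]
```

Run:
```python
from h import *
d=np.load("pics/w1.npz"); w=dict(K=d['K'],T=d['T'])
for P in [(.534,.182,.154),(.534,.182,.164)]: print([proj(c,P).round(1) for c in (top,w,sc)], (proj(sc,P)-[335,170])*5)
```

```text
[array([257.6, 194.7]), array([304.9, 304.6]), array([375.4, 200.8])] [202.01668047 154.11093669]
[array([257.2, 194.1]), array([304.6, 309. ]), array([375.6, 198.1])] [202.96981599 140.27666592]
```

```bash
python3 -m inch '[70,30,-3,-20,5, 70,60,-6,-40,10, 70,90,-9,-70,15, 70,98,-9,-100,20, 70,98,-9,-130,20]' 15;python3 -m inch '[70,0,0,0,0, 70,0,0,0,0, 70,0,0,0,0, 70,0,0,0,0, 70,0,0,0,0]'; python3 snap.py wrist w2
```

```text
clock: 1.87
ee_pos: [0.5403, 0.1845, 0.1861]
eef_rot: [-0.206, 0.979, 0.0, 0.001]
contact_force: [0.3, 0.1, 0.3]
gripper_width: 0.75
clock: 2.28
ee_pos: [0.5395, 0.1835, 0.1902]
eef_rot: [-0.204, 0.979, 0.0, 0.002]
contact_force: [0.6, -0.3, -0.2]
gripper_width: 0.747
2.3333 [0.53939522 0.18333675 0.18996094] [-2.03992970e-01  9.78970327e-01  1.08885879e-04  1.98864632e-03] [ 0.39284725  0.14166114 -0.1514559 ] 0.7485593228707251
```

View pics/w2.png

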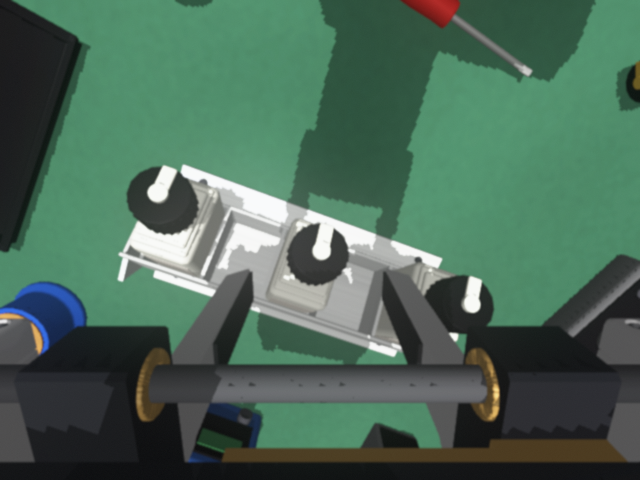

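```bash
python3 -m inch '[70,0,0,-25,0, 70,0,-1,-50,0, 70,0,-1,-63,0, 70,0,-1,-63,0, 30,0,-1,-63,0]' 15;python3 -m inch '[30,0,0,0,0, 30,0,0,0,0, 30,0,0,0,0, 30,0,0,0,0, 30,0,0,0,0]'; python3 snap.py wrist w3
```

```text
clock: 2.75
ee_pos: [0.5388, 0.1818, 0.1253]
eef_rot: [-0.204, 0.979, 0.0, 0.0]
contact_force: [0.1, -0.2, -0.1]
gripper_width: 0.702
clock: 3.17
ee_pos: [0.5392, 0.1818, 0.1258]
eef_rot: [-0.204, 0.979, -0.0, 0.001]
contact_force: [-0.9, -0.3, 3.5]
gripper_width: 0.433
3.2167 [0.53922877 0.18176484 0.12576577] [-2.03722405e-01  9.79028339e-01 -6.05850430e-05  8.30237947e-04] [-0.80289065 -0.58245223  4.85228342] 0.4338808774760733
```

View pics/w3.png

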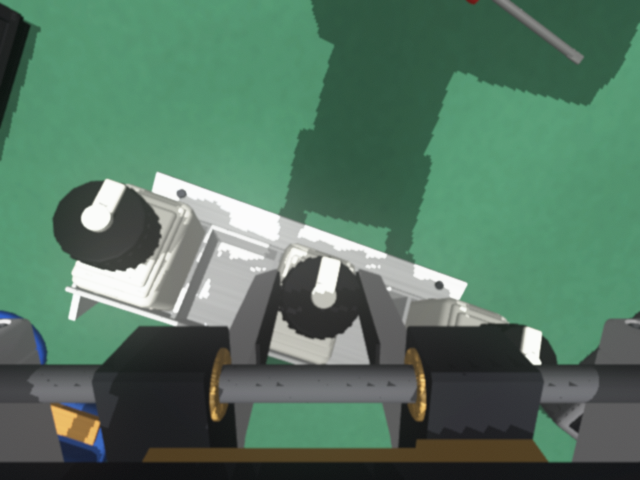

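```bash
python3 -m inch '[30,0,0,0,-6, 30,0,0,0,-12, 30,0,0,0,-18, 30,0,0,0,-24, 30,0,0,0,-30]' 15;python3 -m inch '[30,0,0,0,-5, 30,0,0,0,-10, 30,0,0,0,-14, 30,0,0,0,-14, 30,0,0,0,-14]'; python3 snap.py wrist w4
```

```text
clock: 3.63
ee_pos: [0.5378, 0.1832, 0.1253]
eef_rot: [0.059, 0.998, 0.001, -0.001]
contact_force: [-3.0, 3.2, 2.5]
gripper_width: 0.413
clock: 4.05
ee_pos: [0.5387, 0.1829, 0.1249]
eef_rot: [0.177, 0.984, 0.001, -0.0]
contact_force: [-0.9, 4.0, 2.3]
gripper_width: 0.433
4.1 [0.53868708 0.18275681 0.12494585] [ 1.77011327e-01  9.84208311e-01  9.95099754e-04 -3.07556081e-05] [-1.02121316  4.33649171  1.47845853] 0.43292659288262025
```

View pics/w4.png

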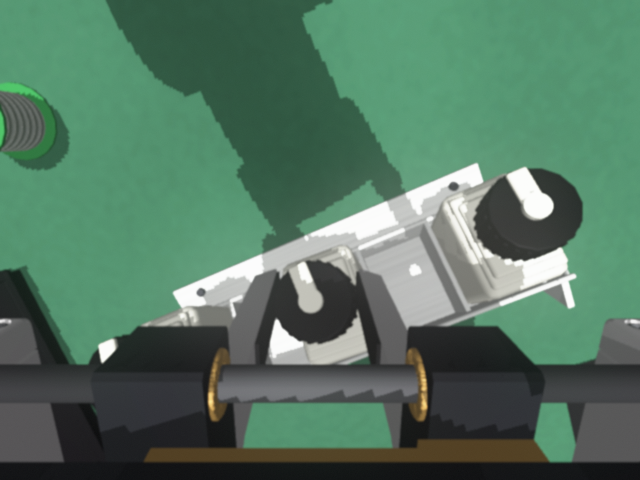

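```bash
cat >> h.py <<'E'
th=np.deg2rad(3.1); c30,s30=np.cos(np.pi/6),.5
u=np.array([-s30*np.cos(th),-s30*np.sin(th),c30]); by=np.array([-np.sin(th),np.cos(th),0]); bx=np.cross(by,u)
TOPM=np.array([.534,.182,.155])
def cam(n):
    d=np.load(f"pics/{n}.npz"); return dict(K=d['K'],T=d['T'])
def spout(n,k,hub,tip):
    """turn (deg) from image direction hub->tip for pocket k (-1,0,1)"""
    c=cam(n); C=TOPM+k*.105*by+.003*u
    best=[]
    o=c['T'][:3,3]
    def onpl(p):
        d=c['T'][:3,:3]@np.linalg.solve(c['K'],[*p,1]); return o+d*((C-o)@u)/(d@u)
    a,b=onpl(hub),onpl(tip); v=b-a
    return np.degrees(np.arctan2(-(v@by),-(v@bx))), np.linalg.norm(v), ((a-C)@bx*1e3,(a-C)@by*1e3)
E
python3 - <<'E'
from h import *
print(spout('w2',0,(320,251),(325,225)),spout('w2',-1,(157,193),(167,167)),spout('w2',1,(470,302),(475,277)))
print(spout('w3',0,(324,297),(328,260)),spout('w3',-1,(97,217),(113,182)))
print(spout('w4',0,(311,300),(300,262)),spout('w4',1,(538,206),(518,170)))
E
```

```text
(np.float64(7.014921346805542), np.float64(0.017320519291688114), (np.float64(-2.2629163724916097), np.float64(-0.3199264982271599))) (np.float64(4.181723196152526), np.float64(0.017567444323473246), (np.float64(-2.260318184296721), np.float64(0.11001731485014765))) (np.float64(-0.1281652237352032), np.float64(0.01735987169179606), (np.float64(-3.772635928421653), np.float64(-0.593258212233068)))
(np.float64(11.296988008467121), np.float64(0.01715757988379479), (np.float64(-2.169499341836575), np.float64(-0.3928660484412077))) (np.float64(2.7128695975130164), np.float64(0.01681469371295478), (np.float64(-3.0387039371012223), np.float64(0.4428144907948902)))
(np.float64(-3.7582402323354107), np.float64(0.0182592327227339), (np.float64(-1.5682631915557201), np.float64(0.1784403298643629))) (np.float64(-1.3130748185404681), np.float64(0.017751638299690838), (np.float64(-2.8370738931778128), np.float64(0.4480073840998253)))
```

```bash
python3 - <<'E'
import cv2,numpy as np
o=[]
for n in("w3","w4"): o.append(cv2.resize(cv2.imread(f"pics/{n}.png")[235:365,255:385],None,fx=3,fy=3,interpolation=2))
cv2.imwrite("pics/cmp.png",np.hstack(o))
E
python3 -m inch '[70,0,0,0,0, 70,0,0,0,0, 70,0,0,0,0, 70,0,0,20,0, 70,0,0,60,0]' 15;python3 -m inch '[70,0,0,0,0, 70,0,0,0,0, 70,0,0,0,0, 70,0,0,0,0, 70,0,0,0,0]'; python3 snap.py wrist w5
```

```text
clock: 4.52
ee_pos: [0.5351, 0.1801, 0.1804]
eef_rot: [0.178, 0.984, -0.003, -0.005]
contact_force: [0.2, 0.1, -0.1]
gripper_width: 0.731
clock: 4.93
ee_pos: [0.5377, 0.1813, 0.1833]
eef_rot: [0.178, 0.984, -0.001, -0.001]
contact_force: [-1.1, -1.1, -0.2]
gripper_width: 0.744
4.9833 [0.53784789 0.18143974 0.18338017] [ 1.77799918e-01  9.84065766e-01 -5.55069174e-04 -1.20378777e-03] [ 0.18587548 -0.26416095  0.81900158] 0.7374499376978528
```

View pics/cmp.png

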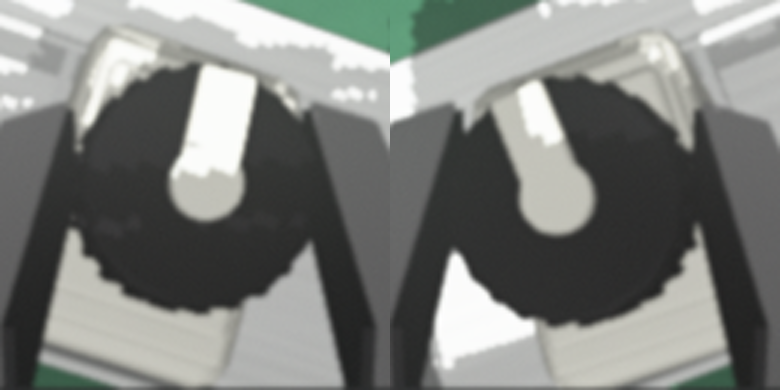

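View pics/w5.png

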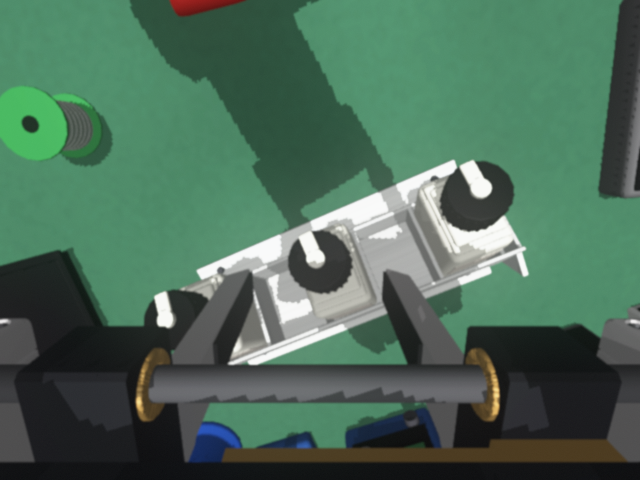

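Run:
```python
import cv2
from h import *
print(spout('w5',0,(316,258),(307,235)),spout('w5',1,(481,188),(467,163)),spout('w5',-1,(166,320),(163,293)))
print(spout('w3',0,(255+207/3,235+187/3),(255+229/3,235+68/3)),spout('w4',0,(255+(557-390)/3,235+200/3),(255+(519-390)/3,235+88/3)))
o=[cv2.resize(cv2.imread(f"pics/{n}.png")[y:y+90,x:x+90],None,fx=4,fy=4,interpolation=2) for n,x,y in(("w2",273,205),("w5",273,213))]
cv2.imwrite("pics/cmp2.png",np.hstack(o))
```

```text
(np.float64(0.7144035970353897), np.float64(0.015738086670172974), (np.float64(-1.9355427239179828), np.float64(0.6795350178000463))) (np.float64(0.49843046958103226), np.float64(0.017304875356386685), (np.float64(-2.9110510848573483), np.float64(0.47438937520468855))) (np.float64(-7.6326259326954435), np.float64(0.01763784801498865), (np.float64(-1.947688099373993), np.float64(0.6642662609439758)))
(np.float64(6.877038532938967), np.float64(0.01868470063460348), (np.float64(-2.02702180139133), np.float64(-0.34752348958797996))) (np.float64(-1.060565576676932), np.float64(0.01819795351487037), (np.float64(-0.9289412952018067), np.float64(-0.22430633299482455)))
```

View pics/cmp2.png

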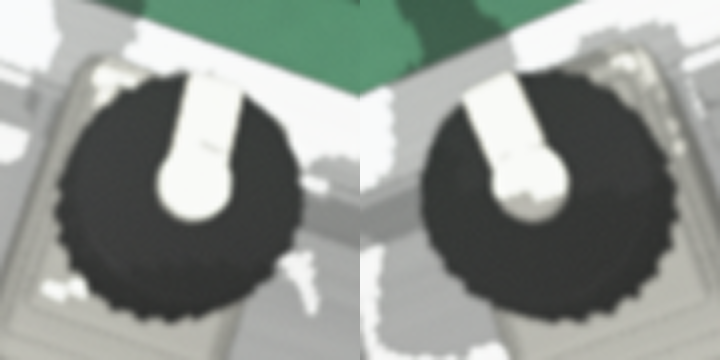

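The middle cap's spout turned no more than about 7°, which is within view bias and pocket play. The jaws turned 44° and slipped round it, so that cap is tight. Next is the +y cap.

```bash
python3 -m inch '[70,0,10,15,7, 70,-2,45,15,14, 70,-4,80,15,21, 70,-5,105,15,28, 70,-5,105,10,35]' 15;python3 -m inch '[70,0,0,-5,6, 70,0,0,-5,6, 70,0,0,-5,6, 70,0,0,-5,6, 70,0,0,-5,6]'; python3 snap.py wrist w6
```

```text
clock: 5.4
ee_pos: [0.5336, 0.2915, 0.1945]
eef_rot: [-0.131, 0.991, 0.002, 0.0]
contact_force: [1.0, 0.1, -0.2]
gripper_width: 0.744
clock: 5.82
ee_pos: [0.5338, 0.2864, 0.1898]
eef_rot: [-0.177, 0.984, 0.0, 0.0]
contact_force: [0.1, -0.1, 0.2]
gripper_width: 0.743
5.8667 [0.53391577 0.28643805 0.18995106] [-1.77210823e-01  9.84172894e-01  7.47374756e-05  1.80186106e-04] [ 0.45439441  0.37717907 -0.74501698] 0.7421516029075993
```

View pics/w6.png

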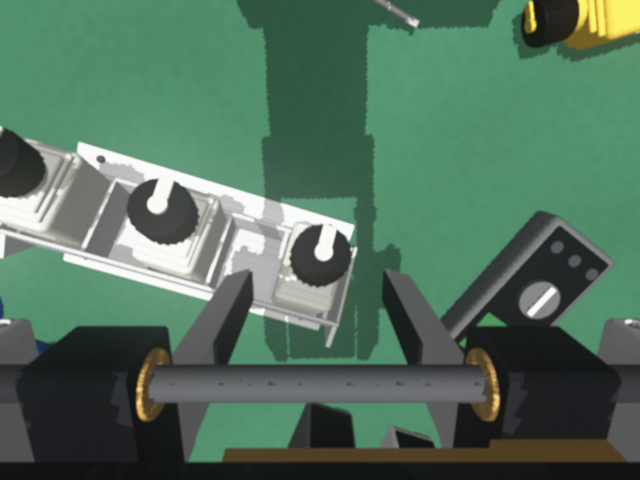

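Both the cap (centre about (320,254)) and its spout ((323,250)→(327,226)) sit centred between the fingers. I'll lower and grip it.

```bash
python3 -m inch '[70,0,0,-25,0, 70,0,0,-50,0, 70,0,0,-64,0, 70,0,0,-64,0, 30,0,0,-64,0]' 15;python3 -m inch '[30,0,0,0,0, 30,0,0,0,0, 30,0,0,0,0, 30,0,0,0,0, 30,0,0,0,0]'; python3 -m inch '[30,0,0,0,-6, 30,0,0,0,-12, 30,0,0,0,-18, 30,0,0,0,-24, 30,0,0,0,-30]' 15;python3 -m inch '[30,0,0,0,-5, 30,0,0,0,-10, 30,0,0,0,-14, 30,0,0,0,-14, 30,0,0,0,-14]'; python3 snap.py wrist w7
```

```text
clock: 6.28
ee_pos: [0.5335, 0.2864, 0.1255]
eef_rot: [-0.178, 0.984, -0.0, -0.001]
contact_force: [0.1, -0.5, 1.1]
gripper_width: 0.707
clock: 6.7
ee_pos: [0.5342, 0.2869, 0.1268]
eef_rot: [-0.178, 0.984, 0.0, 0.001]
contact_force: [-0.4, 0.2, 3.3]
gripper_width: 0.426
clock: 7.12
ee_pos: [0.5346, 0.2893, 0.127]
eef_rot: [0.085, 0.996, 0.003, 0.001]
contact_force: [-0.1, 4.1, 1.5]
gripper_width: 0.416
clock: 7.53
ee_pos: [0.5346, 0.2879, 0.1265]
eef_rot: [0.203, 0.979, 0.001, 0.001]
contact_force: [0.7, 2.6, 2.0]
gripper_width: 0.437
7.5833 [0.53460519 0.2877691  0.12644757] [2.02630074e-01 9.79254037e-01 1.29176145e-03 9.56358918e-04] [1.14867113 2.81995697 2.65655349] 0.43586699143010504
```

View pics/w7.png

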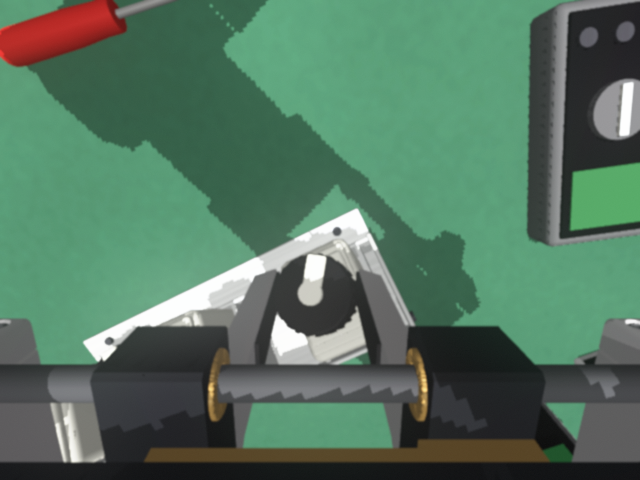

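```bash
python3 - <<'E'
from h import *
print(spout('w6',1,(323,250),(328,226)),spout('w7',1,(310,293),(317,256)))
E
python3 -m inch '[70,0,0,0,0, 70,0,0,0,0, 70,0,0,0,0, 70,0,0,20,0, 70,0,0,60,0]' 15;python3 -m inch '[70,0,0,0,0, 70,0,0,0,0, 70,0,0,0,0, 70,0,0,0,0, 70,0,0,0,0]'; python3 snap.py wrist w8
```

```text
(np.float64(3.2633170343744595), np.float64(0.0160949526664247), (np.float64(-3.8496907698409295), np.float64(-0.16594813789209611))) (np.float64(-34.330516524935305), np.float64(0.017235738119916258), (np.float64(-2.666332440863146), np.float64(1.314409030546293)))
clock: 8.0
ee_pos: [0.5298, 0.2845, 0.1808]
eef_rot: [0.203, 0.979, -0.004, -0.005]
contact_force: [0.4, -0.2, -0.3]
gripper_width: 0.73
clock: 8.42
ee_pos: [0.5327, 0.2862, 0.1842]
eef_rot: [0.204, 0.979, -0.001, -0.001]
contact_force: [0.7, 0.2, 0.6]
gripper_width: 0.742
8.4667 [0.53288404 0.28630488 0.1843243 ] [ 2.03483183e-01  9.79077440e-01 -8.16044858e-04 -1.13766099e-03] [-0.29148451 -0.14759438 -0.44611822] 0.7464056280834129
```

View pics/w8.png

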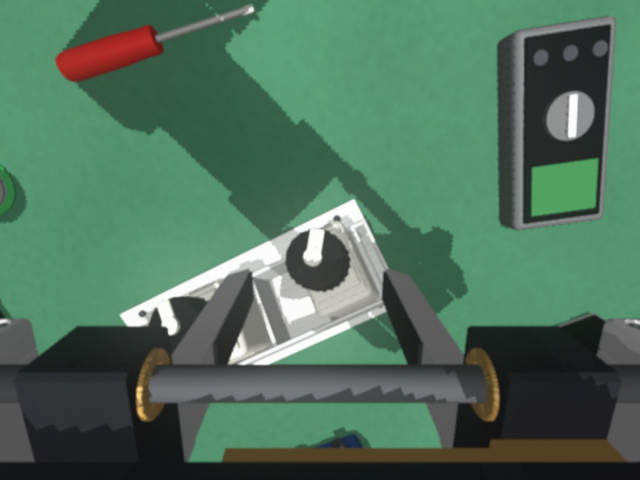

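The spout turned −37° clockwise with the jaws, so the +y bottle is the loose one. No need to test the third. Next I'll align the jaws with rack y and move to its body.

```bash
python3 -m inch '[70,10,0,8,6, 70,20,0,8,12, 70,30,1,8,18, 70,43,3,8,24, 70,43,3,8,27]' 30;python3 -m inch '[70,0,0,0,0, 70,0,0,0,0, 70,0,0,0,0, 70,0,0,0,0, 70,0,0,0,0]'; python3 snap.py wrist w9
```

```text
clock: 8.88
ee_pos: [0.5786, 0.2897, 0.1924]
eef_rot: [-0.033, 0.999, -0.0, 0.0]
contact_force: [-0.2, 0.2, 1.1]
gripper_width: 0.742
clock: 9.3
ee_pos: [0.5763, 0.2897, 0.1938]
eef_rot: [-0.03, 1.0, 0.0, -0.0]
contact_force: [-0.5, -0.3, -0.2]
gripper_width: 0.746
9.35 [0.57639773 0.2897532  0.19384301] [-3.05539940e-02  9.99533116e-01  5.49308580e-05 -5.65841067e-06] [-0.0649695   0.35762718  0.53720676] 0.7458583430317077
```

View pics/w9.png

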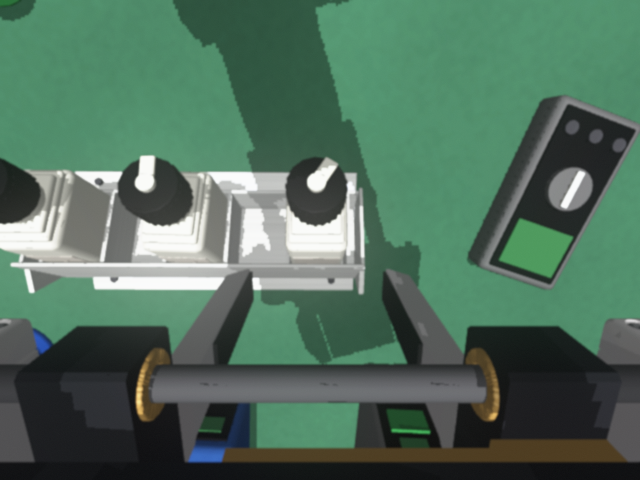

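```bash
python3 -m inch '[70,-3,0,-25,0, 70,-3,0,-50,0, 70,-3,0,-80,0, 70,-3,0,-100,0, 70,-3,0,-100,0]' 30; python3 snap.py scene s9 335 150 455 270 5;python3 snap.py wrist w10
```

```text
clock: 9.77
ee_pos: [0.5702, 0.2885, 0.0892]
eef_rot: [-0.031, 1.0, -0.001, -0.004]
contact_force: [-0.2, -0.3, -0.8]
gripper_width: 0.748
9.8167 [0.57186099 0.28910392 0.09166529] [-3.06149207e-02  9.99527976e-01 -7.91828333e-04 -2.43411703e-03] [-0.20774186 -0.54895762  0.95933442] 0.7454371888709823
9.8667 [0.57347438 0.28969885 0.09366006] [-3.06222891e-02  9.99530916e-01 -1.15634133e-04 -4.58355284e-04] [-0.57648954 -0.27286975 -0.16299191] 0.748232204098851
```

View pics/s9.png

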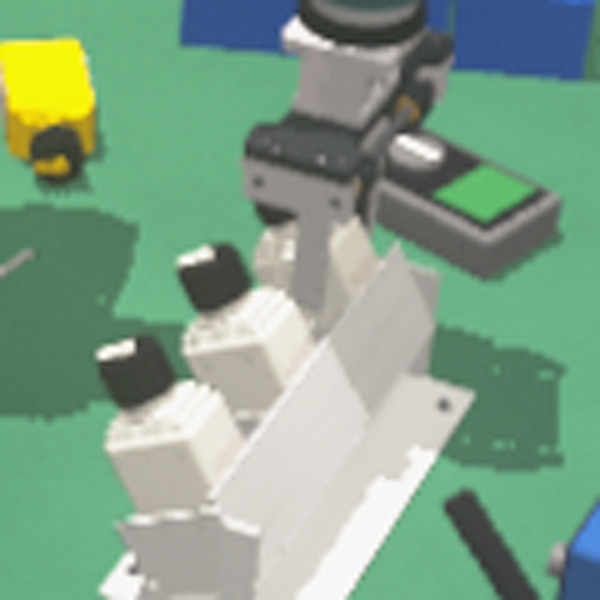

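View pics/w10.png

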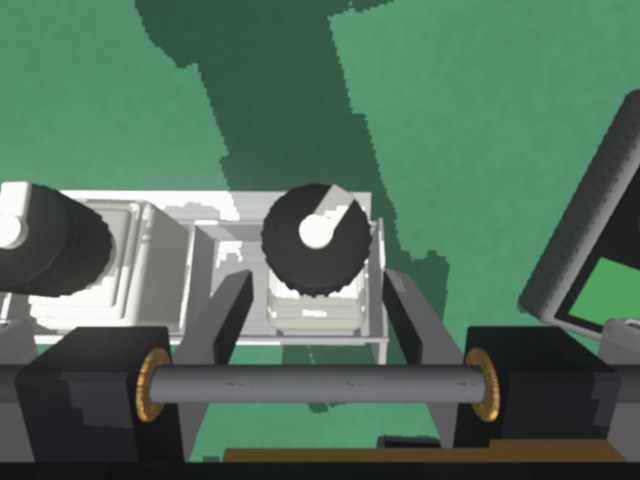

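```bash
python3 -m inch '[40,0,0,0,0, 40,0,0,0,0, 40,0,0,0,0, 40,0,0,0,0, 40,0,0,0,0]' 30; python3 -m inch '[40,0,0,0,0, 40,0,0,0,0, 40,-3,0,5,0, 40,-5,0,9,0, 40,-5,0,9,0]'; python3 snap.py wrist w11
```

```text
clock: 10.28
ee_pos: [0.5745, 0.2896, 0.0951]
eef_rot: [-0.031, 1.0, 0.0, 0.001]
contact_force: [0.5, -1.1, 4.2]
gripper_width: 0.492
clock: 10.7
ee_pos: [0.5692, 0.2901, 0.1036]
eef_rot: [-0.031, 1.0, 0.0, 0.001]
contact_force: [2.2, -0.1, 0.9]
gripper_width: 0.489
10.75 [0.56927878 0.29014261 0.10342905] [-3.07109380e-02  9.99527773e-01  4.47389116e-04  9.32434970e-04] [ 2.31149214 -0.39648484  0.97168897] 0.48568146639903126
```

View pics/w11.png

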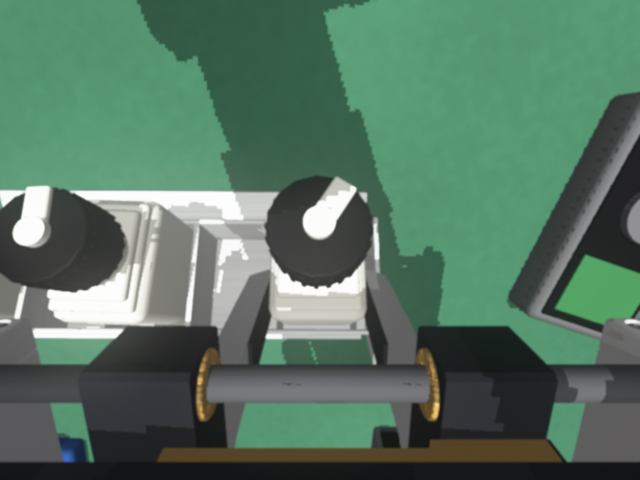

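```bash
python3 -m inch '[40,-6,0,10,0, 40,-12,-1,21,0, 40,-18,-1,31,0, 40,-24,-1,42,0, 40,-30,-2,52,0]'; python3 -m inch '[40,0,0,15,0, 40,0,0,30,0, 40,0,0,30,0, 40,0,0,30,0, 40,0,0,30,0]';python3 snap.py scene s12 300 100 460 250 4; python3 snap.py wrist w12
```

```text
clock: 11.17
ee_pos: [0.5361, 0.2876, 0.1555]
eef_rot: [-0.031, 1.0, -0.0, -0.002]
contact_force: [-0.2, 0.1, -2.6]
gripper_width: 0.484
clock: 11.58
ee_pos: [0.5374, 0.2874, 0.1841]
eef_rot: [-0.031, 1.0, -0.0, -0.001]
contact_force: [-1.1, 0.2, -2.9]
gripper_width: 0.487
11.6333 [0.53741069 0.28740343 0.18367959] [-3.07296662e-02  9.99526764e-01 -3.54158418e-04 -1.34554914e-03] [-0.28503948 -0.04007827 -3.05230433] 0.4874367337383114
11.6833 [0.53754066 0.2873938  0.18349782] [-3.07187504e-02  9.99526996e-01 -4.08369775e-04 -1.40537991e-03] [-0.69694559  0.71682392 -4.05019755] 0.48357722823642924
```

View pics/s12.png

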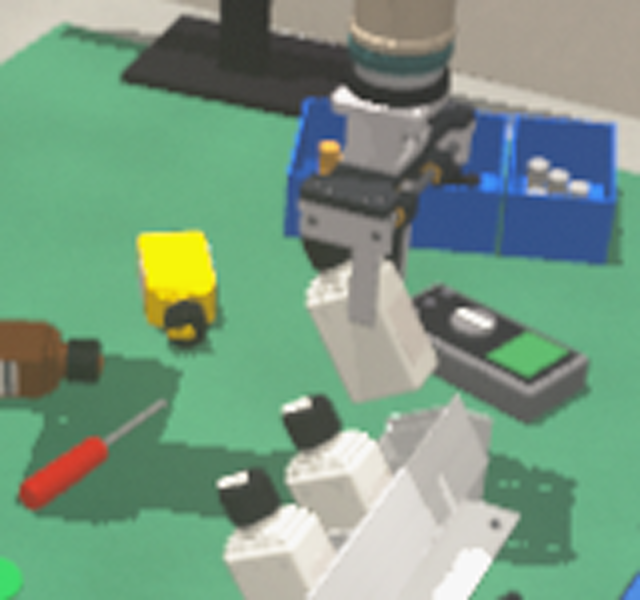

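View pics/w12.png

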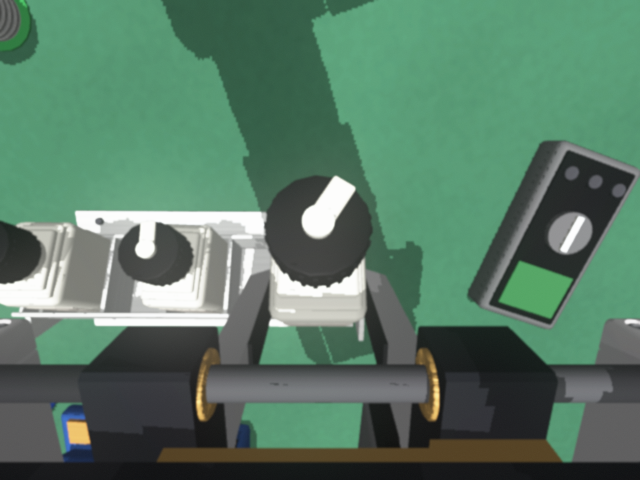

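Bottle is out and held by its body, still leaning 30°. Next I carry it high over the rack to the tray.

```bash
python3 -m inch '[40,0,0,30,0, 40,0,0,60,0, 40,-5,0,90,0, 40,-10,-20,118,0, 40,-15,-50,118,0]'; python3 -m inch '[40,-5,-30,0,-1, 40,-10,-60,0,-2, 40,-15,-95,0,-4, 40,-20,-130,0,-5, 40,-20,-165,0,-6]';python3 -m inch '[40,0,-35,0,-1, 40,0,-70,0,-2, 40,0,-105,0,-2, 40,0,-140,0,-2, 40,0,-170,0,-2]';python3 -m inch '[40,0,-25,0,0, 40,0,-50,0,0, 40,0,-65,0,0, 40,0,-72,0,0, 40,0,-72,0,0]'; python3 snap.py scene s13; python3 snap.py wrist w13
```

```text
clock: 12.1
ee_pos: [0.526, 0.2402, 0.3077]
eef_rot: [-0.032, 0.999, 0.002, 0.004]
contact_force: [1.5, -0.4, -3.4]
gripper_width: 0.488
clock: 12.52
ee_pos: [0.5017, 0.0715, 0.3019]
eef_rot: [0.022, 1.0, 0.0, -0.001]
contact_force: [-0.3, -0.6, -3.7]
gripper_width: 0.489
clock: 12.93
ee_pos: [0.5028, -0.0994, 0.3018]
eef_rot: [0.04, 0.999, 0.0, -0.001]
contact_force: [-0.5, -0.6, -2.3]
gripper_width: 0.491
clock: 13.35
ee_pos: [0.5033, -0.1704, 0.3017]
eef_rot: [0.04, 0.999, 0.0, -0.001]
contact_force: [-0.1, -0.7, -3.5]
gripper_width: 0.49
13.4 [ 0.50335043 -0.16911001  0.30190792] [ 3.96949037e-02  9.99211171e-01  8.53034950e-04 -7.89020691e-04] [ 0.84385936  0.07476019 -3.59367206] 0.4845446545643373
13.45 [ 0.50340636 -0.16831994  0.30215393] [ 3.91310090e-02  9.99233462e-01  9.35448032e-04 -6.13609571e-04] [-1.11092345  0.50662622 -3.05032538] 0.48781472854590957
```

View pics/s13.png

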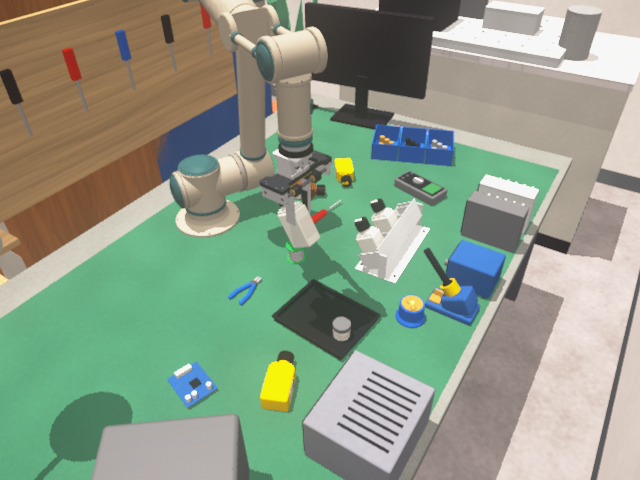

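View pics/w13.png

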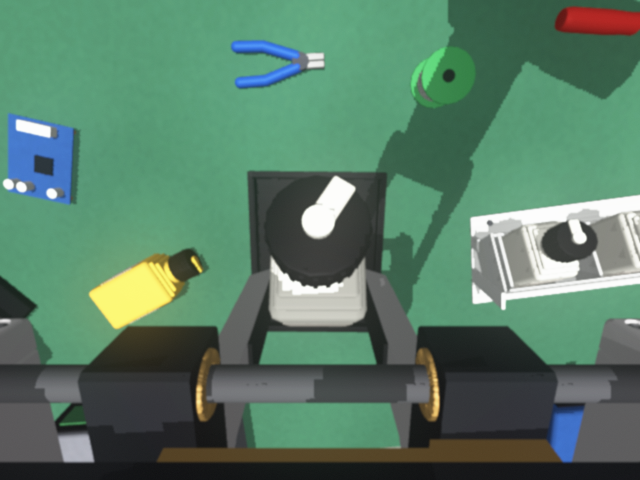

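```bash
python3 - <<'E'
from h import *
c=cam('w13')
for p in [(249,172),(385,173)]: print(unp(c,*p,.018))
E
python3 -m inch '[40,0,-1,-35,0, 40,0,-2,-70,0, 40,0,-2,-105,0, 40,0,-2,-140,0, 40,0,-2,-175,0]'; python3 -m inch '[40,0,0,-15,0, 40,0,0,-30,0, 40,0,0,-36,0, 40,0,0,-36,0, 40,0,0,-36,0]';  python3 snap.py scene s14 200 190 400 360 4; python3 snap.py wrist w14
```

```text
[ 0.46077157 -0.25347965  0.018     ]
[ 0.475858   -0.07930419  0.018     ]
clock: 13.87
ee_pos: [0.5036, -0.1694, 0.1266]
eef_rot: [0.038, 0.999, 0.0, 0.0]
contact_force: [0.9, -0.2, -4.0]
gripper_width: 0.485
clock: 14.28
ee_pos: [0.5042, -0.1706, 0.0923]
eef_rot: [0.039, 0.999, 0.0, 0.0]
contact_force: [-0.0, -0.7, -2.6]
gripper_width: 0.487
14.3333 [ 0.50460516 -0.17101447  0.09284585] [ 3.87254133e-02  9.99249406e-01 -2.65839486e-04  9.47151722e-04] [ 0.00721002 -0.73462963 -3.25152997] 0.48273178795106825
14.3833 [ 0.50478072 -0.17129557  0.09308499] [ 3.88266625e-02  9.99245096e-01 -4.29073495e-04  1.24268576e-03] [ 1.23910631  0.36285564 -3.59382455] 0.49003499258100336
```

View pics/s14.png

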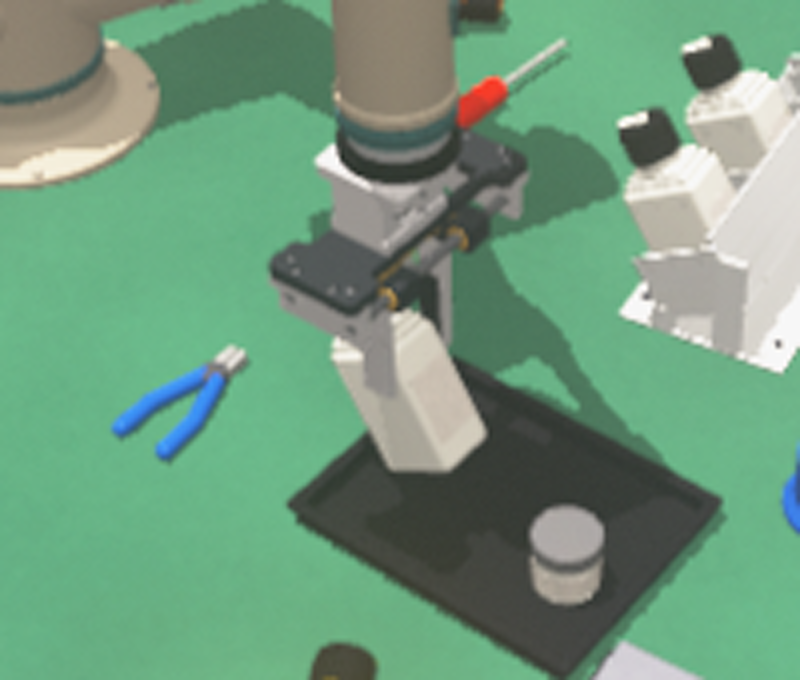

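View pics/w14.png

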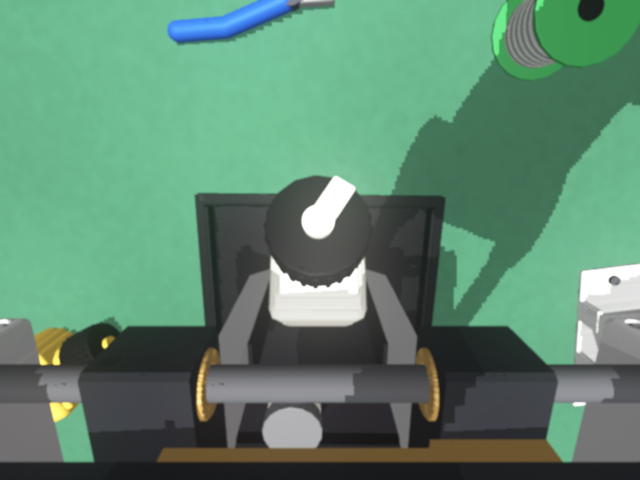

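```bash
python3 -m inch '[40,0,0,-2,0, 40,0,0,-4,0, 40,0,0,-6,0, 40,0,0,-8,0, 40,0,0,-9,0]' 30;  python3 -m inch '[40,0,0,-1,0, 40,0,0,-2,0, 40,0,0,-3,0, 40,0,0,-4,0, 40,0,0,-4,0]'
```

```text
clock: 14.8
ee_pos: [0.5039, -0.1714, 0.0834]
eef_rot: [0.039, 0.999, -0.0, 0.0]
contact_force: [-1.2, 1.1, 7.9]
gripper_width: 0.486
clock: 15.22
ee_pos: [0.5059, -0.1717, 0.0828]
eef_rot: [0.039, 0.999, -0.001, 0.003]
contact_force: [-2.2, 2.6, 20.2]
gripper_width: 0.488
```

```bash
python3 -m inch '[40,2,0,1,0, 40,6,0,1,0, 40,10,-1,1,0, 40,15,-1,0,0, 40,20,-2,0,0]' 14;  python3 snap.py scene s15 200 190 400 360 4
```

```text
clock: 15.63
ee_pos: [0.5238, -0.1731, 0.0797]
eef_rot: [0.039, 0.999, 0.0, 0.0]
contact_force: [-1.9, 1.1, 0.7]
gripper_width: 0.491
15.6833 [ 0.5248829  -0.17335306  0.07934844] [3.92890833e-02 9.99227671e-01 1.50955155e-04 6.38117296e-04] [0.22584674 1.19018109 4.11141588] 0.4888465658862645
```

View pics/s15.png

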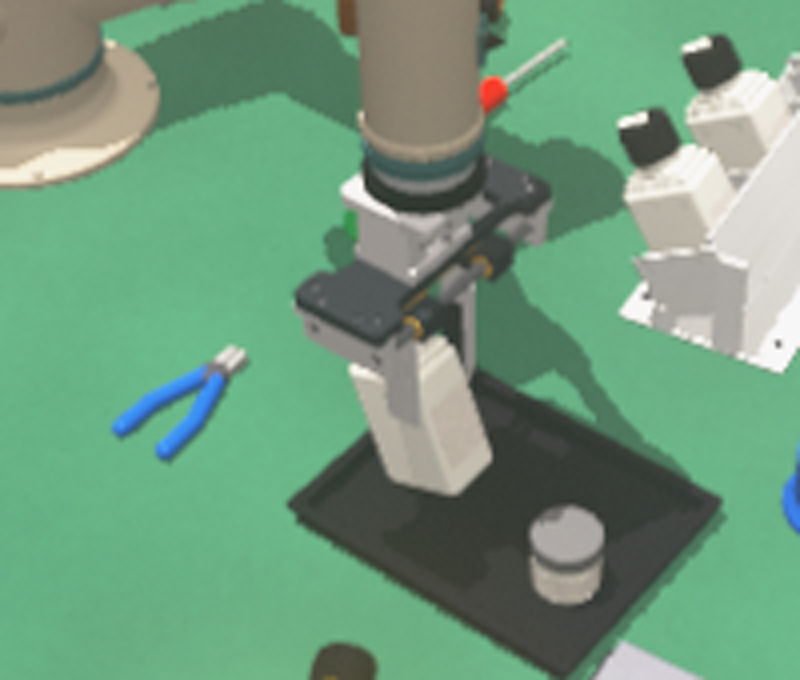

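```bash
python3 -m inch '[40,6,0,-1,0, 40,12,-1,-2,0, 40,18,-1,-4,0, 40,23,-2,-6,0, 40,26,-2,-7,0]';  python3 snap.py scene s16 200 190 400 360 4; python3 snap.py wrist w16
```

```text
clock: 16.1
ee_pos: [0.55, -0.1752, 0.0708]
eef_rot: [0.039, 0.999, 0.0, -0.001]
contact_force: [-1.9, 0.4, -0.1]
gripper_width: 0.49
16.15 [ 0.55043739 -0.17525701  0.07081144] [ 3.90323062e-02  9.99237893e-01  2.06772651e-04 -2.65178880e-04] [-0.87230086  0.09551954 -1.73480968] 0.4900905562008954
16.2 [ 0.55028615 -0.17526868  0.07093289] [ 3.90513753e-02  9.99237188e-01  1.66435536e-04 -6.30320380e-05] [ 0.53141086  0.34237117 -2.64037538] 0.48923463699640346
```

View pics/s16.png

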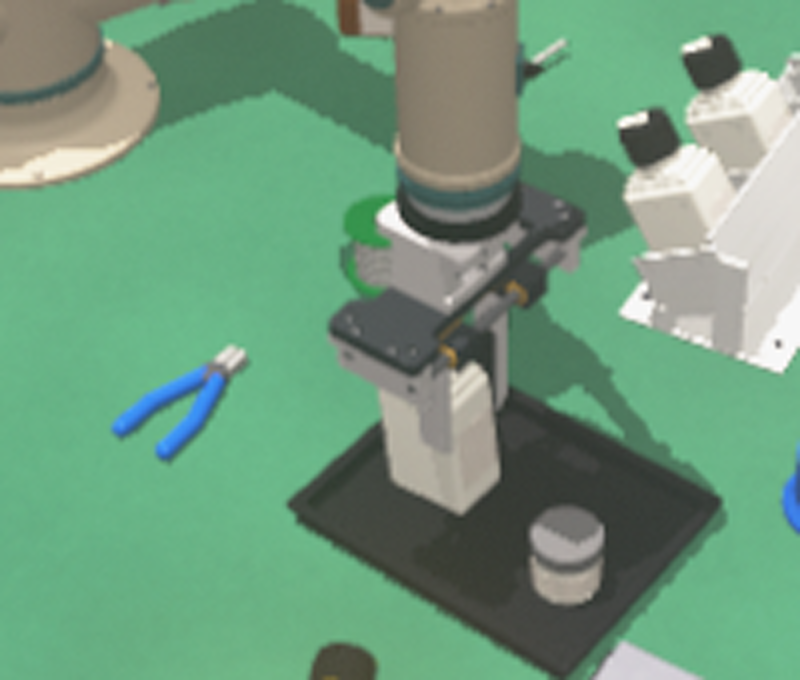

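View pics/w16.png

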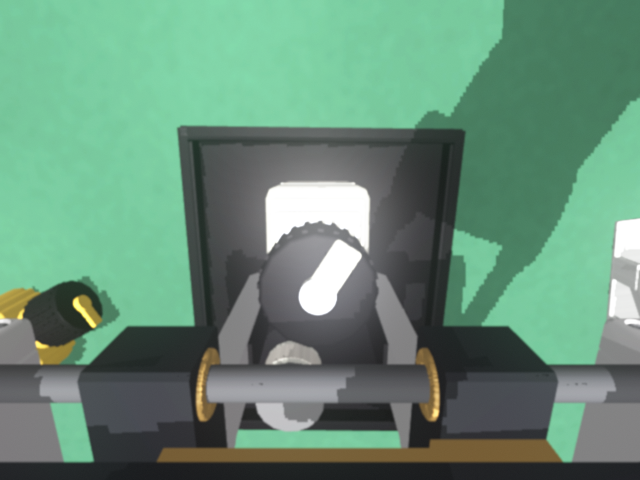

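```bash
python3 -m inch '[40,1,0,-1,0, 40,2,0,-2,0, 40,3,0,-3,0, 40,3,0,-4,0, 40,3,0,-4,0]' 10;  python3 snap.py scene s17 200 190 400 360 4
```

```text
clock: 16.62
ee_pos: [0.5543, -0.1756, 0.0685]
eef_rot: [0.039, 0.999, -0.0, 0.002]
contact_force: [1.5, 0.0, 1.8]
gripper_width: 0.49
16.6667 [ 0.55425132 -0.17560892  0.06850308] [ 3.92589129e-02  9.99227420e-01 -3.20026748e-04  1.78829866e-03] [ 2.51825279 -0.06200716  1.18590932] 0.4905614207894663
```

View pics/s17.png

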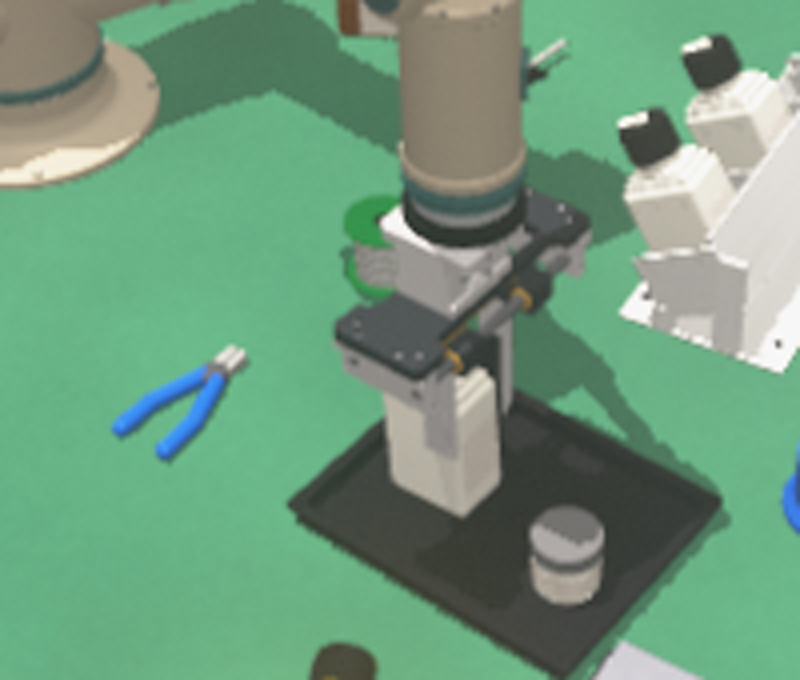

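```bash
python3 -m inch '[40,0,0,-1,0, 40,0,0,-2,0, 40,0,0,-3,0, 40,0,0,-4,0, 40,0,0,-4,0]' 10; python3 snap.py wrist w18
```

```text
clock: 17.08
ee_pos: [0.5566, -0.176, 0.0658]
eef_rot: [0.04, 0.999, -0.001, 0.004]
contact_force: [4.5, 1.6, 6.3]
gripper_width: 0.489
17.1333 [ 0.55651684 -0.17592831  0.06573292] [ 3.95437706e-02  9.99208661e-01 -6.27007838e-04  4.23660569e-03] [4.14472098 0.85988341 6.3885147 ] 0.4830873464879951
```

View pics/w18.png

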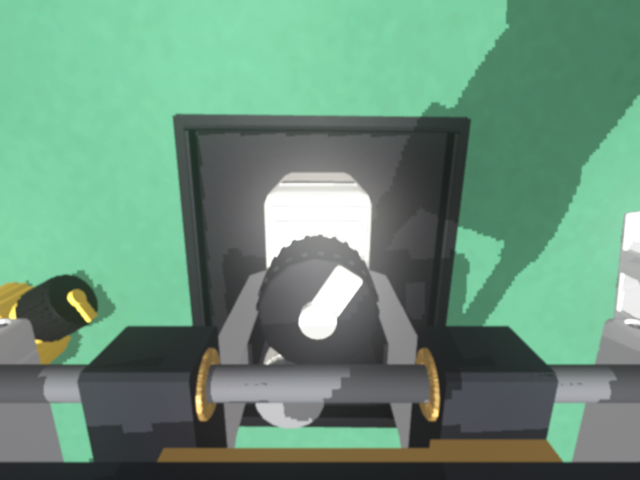

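```bash
python3 - <<'E'
from h import *
c=cam('w18')
H=unp(c,318,320,.149); print('hub',H)
y=np.deg2rad(-4.5); e=np.array([np.cos(y),np.sin(y),0])
for tilt in (-10,0,10,15):
    t=np.deg2rad(tilt); uu=-np.sin(t)*e+np.array([0,0,np.cos(t)]); xx=np.cos(t)*e+np.sin(t)*np.array([0,0,1])
    B=H-.143*uu; l=np.cross([0,0,1],e)
    print(tilt,'base',B.round(4),[proj(c,B-.032*xx+s*.023*l+h*uu).round(0) for h in(0,.096) for s in(-1,1)],'lowest',(B-.032*xx)[2].round(4), (B+.032*xx)[2].round(4))
E
python3 - <<'E'
import cv2
a=cv2.imread("pics/w18.png")[150:350,220:420]; cv2.imwrite("pics/w18c.png",cv2.resize(a,None,fx=3,fy=3,interpolation=2))
E
```

```text
hub [ 0.53081249 -0.17395411  0.149     ]
-10 base [ 0.5061 -0.172   0.0082] [array([281., 130.]), array([355., 130.]), array([257., 172.]), array([379., 172.])] lowest 0.0137 0.0026
0 base [ 0.5308 -0.174   0.006 ] [array([283., 168.]), array([353., 168.]), array([261., 190.]), array([375., 190.])] lowest 0.006 0.006
10 base [ 0.5556 -0.1759  0.0082] [array([284., 205.]), array([351., 205.]), array([263., 209.]), array([372., 209.])] lowest 0.0026 0.0137
15 base [ 0.5677 -0.1769  0.0109] [array([285., 223.]), array([351., 223.]), array([264., 218.]), array([371., 218.])] lowest 0.0026 0.0192
```

View pics/w18c.png

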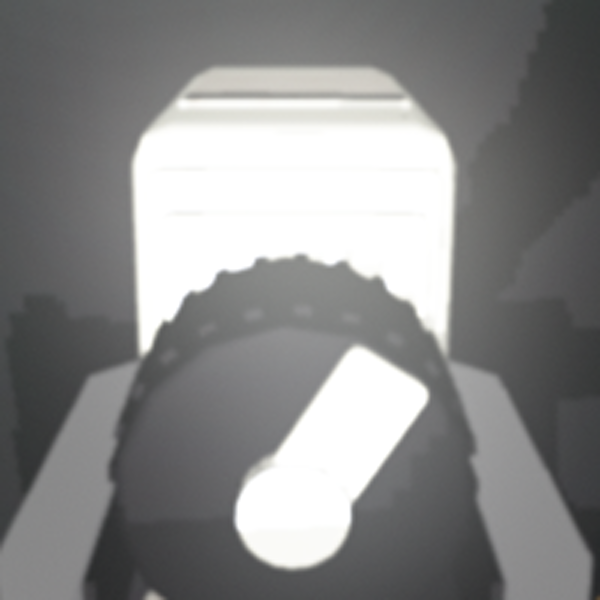

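By projection the bottle is upright to about 1°, with its base on the tray floor. I'll relieve the press and release slowly.

```bash
python3 -m inch '[40,0,0,2,0, 40,0,0,4,0, 40,0,0,5,0, 40,0,0,5,0, 48,0,0,5,0]' 6; python3 -m inch '[50,0,0,0,0, 52,0,0,0,0, 58,0,0,0,0, 66,0,0,0,0, 70,0,0,0,0]'; python3 -m inch '[70,0,0,0,0, 70,0,0,0,0, 70,0,0,0,0, 70,0,0,0,0, 70,0,0,0,0]'; python3 snap.py wrist w19
```

```text
clock: 17.55
ee_pos: [0.552, -0.1752, 0.0684]
eef_rot: [0.039, 0.999, 0.0, -0.001]
contact_force: [0.3, 0.0, -0.0]
gripper_width: 0.503
clock: 17.97
ee_pos: [0.5528, -0.1753, 0.0689]
eef_rot: [0.039, 0.999, 0.0, 0.0]
contact_force: [0.9, 0.3, 0.2]
gripper_width: 0.717
clock: 18.38
ee_pos: [0.5527, -0.1753, 0.0688]
eef_rot: [0.039, 0.999, 0.0, 0.0]
contact_force: [0.3, -0.3, -0.2]
gripper_width: 0.745
18.4333 [ 0.55267686 -0.17527969  0.06874119] [3.91234899e-02 9.99234383e-01 3.40126260e-05 8.76885096e-06] [-0.07967176 -0.17332728  0.41853077] 0.7433755914469593
```

View pics/w19.png

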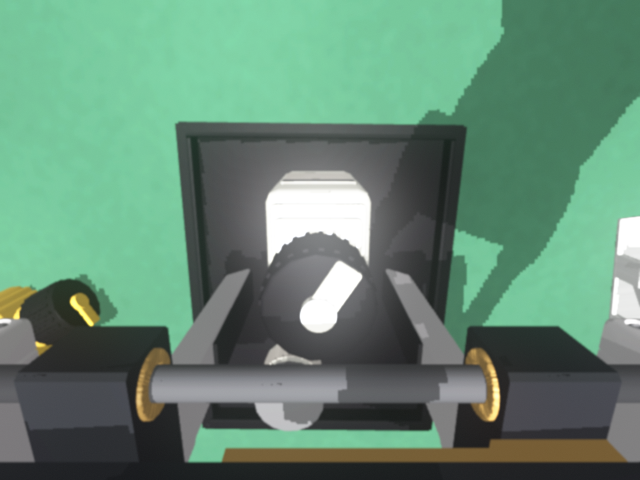

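The bottle stands free between the open fingers. I'll go straight up and check.

```bash
python3 -m inch '[70,0,0,20,0, 70,0,0,50,0, 70,0,0,80,0, 70,0,0,115,0, 70,0,0,150,0]'; python3 -m inch '[70,-30,0,20,0, 70,-60,0,40,0, 70,-90,0,50,0, 70,-120,0,50,0, 70,-120,0,50,0]';python3 -m inch '[70,0,0,0,0, 70,0,0,0,0, 70,0,0,0,0, 70,0,0,0,0, 70,0,0,0,0]'; python3 snap.py wrist w20; python3 snap.py scene s20; python3 snap.py top t20
```

```text
clock: 18.85
ee_pos: [0.5521, -0.175, 0.2199]
eef_rot: [0.039, 0.999, 0.0, -0.0]
contact_force: [0.4, -0.2, 0.3]
gripper_width: 0.745
clock: 19.27
ee_pos: [0.428, -0.1745, 0.2701]
eef_rot: [0.04, 0.999, -0.0, -0.001]
contact_force: [-0.0, 0.1, -1.2]
gripper_width: 0.741
clock: 19.68
ee_pos: [0.4334, -0.1753, 0.2682]
eef_rot: [0.039, 0.999, 0.0, -0.0]
contact_force: [-0.3, -0.3, 0.5]
gripper_width: 0.74
19.7333 [ 0.43327582 -0.17523953  0.2682081 ] [ 3.88391035e-02  9.99245337e-01  3.36742792e-04 -4.08251685e-04] [-0.42096317  0.29985193 -0.76151354] 0.7438591117494352
19.7833 [ 0.43318199 -0.17522658  0.26828973] [ 3.88748903e-02  9.99243987e-01  2.73720516e-04 -3.50605801e-04] [-0.86581418 -0.2502917  -0.77927901] 0.7433009805740299
19.8333 [ 0.43307251 -0.17521383  0.26835208] [ 3.88957423e-02  9.99243186e-01  2.59571334e-04 -3.31433799e-04] [-0.12277428  1.04948771  0.13231717] 0.7443607375010637
```

View pics/s20.png

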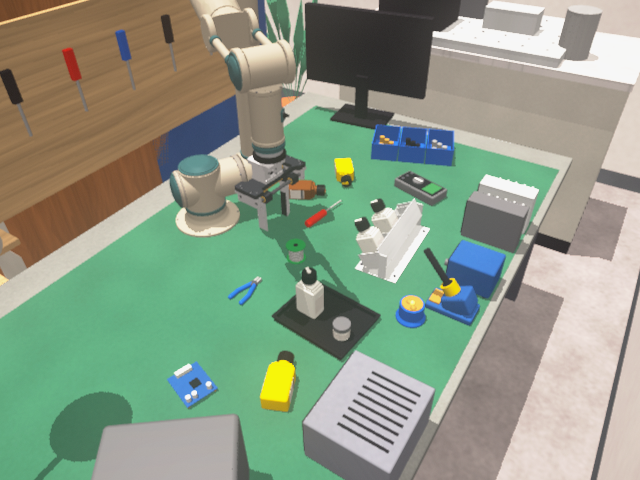

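View pics/t20.png

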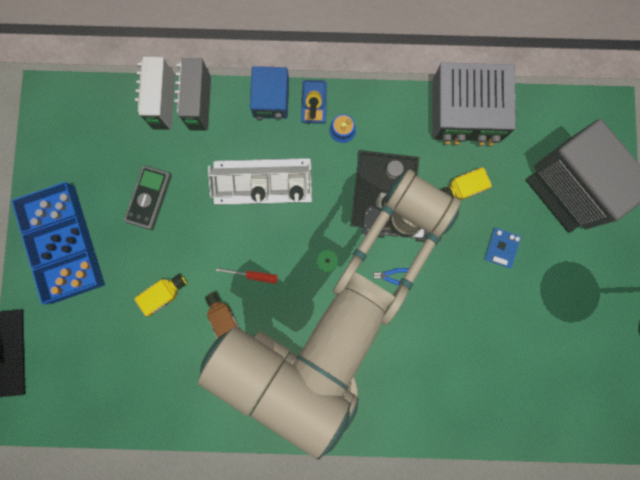

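The bottle stands upright in the free half of the tray at scene (310,295). The other two are still in the rack, and everything else is where it was. I'm handing in.

```bash
python3 -c "
from bench import r
print(r.sign_off())"
```

```text
the job is handed in; nothing more can be done
None
```

The loose bottle now stands upright on the floor of the drip tray, in the free half away from the jar. I handed the job in at about 20 s.

- **Finding it:** I test-twisted the middle cap about 44° clockwise. Its spout turned no more than about 7°, roughly the measuring error, so I took it as tight. I then twisted the cap on the +y side. Its spout turned about 37° with the fingers, more than the eighth of a turn asked for. That was the loose one, so I left the third cap untested.
- **Moving it:** I gripped that bottle by its body, drew it out along its lean and carried it over the rack. I set its lower edge on the tray floor, tipped it upright there and then let go.
- **Last checks:** Just before I let go, the wrist picture put the bottle within about 1° of upright. After release the wrist force was near zero, and the final views show it standing clear of the jar and the gripper. The two other bottles are still in the rack, and nothing else looks moved.
- **Disagreements:** Spout angles read from different viewpoints differed by up to about 12° for a cap I never touched. First contact with the tray floor came about 3 mm higher than I had calculated. Neither changed the outcome.

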